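# Open a nearly empty spring-pusher lane for refilling

## Task

One lane of the two-lane spring-pusher display on the shoe stall's counter is nearly sold out and I want to refill it with jars. First take out the thin card carton that somebody left standing behind that lane's pusher - gently, without squeezing it hard or dropping it, because it dents - and stand it upright in the open cardboard tray with the other cartons. Then draw the pusher back by its tab until its front face is level with the marker clip on the lane's side wall and finish holding it there: do not let go of it, never let it snap back towards the jars, and leave the jars, the other cartons and the sandals as they stand.

Things in the scene. Friction and masses are not known exactly. Their poses are not given: they have to be found in the camera images.
- lane: the nearly empty lane: fixed dark grey plastic channel, 400 mm long (its x), 64 wide, on a 12 mm base board; origin at the centre of its underside. +x points to its front lip, the jars' end. Floor 6 mm, side wall tops 36 mm above the origin; walls 3 mm thick, 58 mm apart. A full lane (same channel, six jars, own pusher at the back) lies parallel, 76 mm off, on its left or right
- pusher (a joint): draw of the lane's pusher in m: 0 at rest against the jars, growing as it is drawn back (towards the lane's -x, away from the jars); it can go to 0.225. A spring always pulls it forward: 4 N at 0, growing by 1 N per 0.1 m. Nothing latches it
- tab (a point): point inside the pusher's pull tab, 17 mm below its top and central in its width and thickness. The tab is an upright black plate 10 mm thick (along the lane's x) and 24 mm wide (along its y), its top 143 mm above the counter; below 82 mm above the counter the pusher widens to its 48 mm face plate. The jars in front are 73 mm high over the counter
- face (a point): centre of the pusher's front face plate (the plane that touches the jars), 7 mm nearer the front lip than the middle of the tab; it moves with the pusher
- clip: white marker clip astride one side wall of the nearly empty lane, 26 mm long, 14 wide, 44 high above the wall, with a 3 mm ridge across its middle; origin under the ridge at the wall's top, x along the lane. The pusher is at the mark when the plane of its front face passes through the ridge, 130 to 185 mm behind where the face starts, past where the carton stands
- carton: the stray carton: thin white card box with a drab band, 30 (its x) x 42 (its y) x 110 mm tall, about 90 g, upright; origin at the centre of its underside; at first on the lane's floor (18 mm above the counter) behind the pusher. Its card dents if squeezed with a grip of more than 20 N, or if dropped or pressed on tray or lane with over 35 N
- tray: open cardboard tray, fixed, outside 160 (its x) x 125 (its y) x 35 mm high, walls and floor 4 mm; origin at the centre of its underside, on the counter. Two cartons stand in it side by side near its +x end, the rest (its middle and -x end) is free
- stock1: carton in the tray: thin white card box with a drab band, 30 (its x) x 42 (its y) x 110 mm tall, about 90 g, upright; origin at the centre of its underside
- stock2: the other carton in the tray, the same
- jar1: jar of shoe cream at the front of the nearly empty lane: amber glass with a black cap, 56 mm across, 55 mm tall, 110 g; origin at the centre of its underside, 18 mm above the counter
- jar2: the second jar, behind the first, touched by the pusher
- sandal_l: brown strapped sandal, 260 x 90 x 80 mm, one of a pair on a flat cardboard riser 20 mm thick; origin under its middle
- sandal_r: the other sandal of the pair
Mind the look-alikes: they are no part of the job. What is shaped like the carton but blue or turquoise is not meant.

How it is judged:
By the outcome, as a careful person would: the job done as asked, in the order asked, and still so for the second after the job is handed in, while the arm keeps its last pose, push and grip.
It also fails if it takes over 58 s, if anything falls off the work surface, if the arm or the gripper's body presses on something with over 40 N, if the wrist force passes 120 N, or if a joint passes its speed limit or range.

## Robot

A 6-joint arm with a two-finger parallel gripper is mounted at the origin on the work surface. World frame = base frame: x ahead of the robot, y to its left, z up, the work surface at z = 0. Lengths are in m, angles in degrees, forces in N, time in s.
With the tool pointing down it reaches from about 0.4 to 0.825 m from the base axis. Payload 7 kg.
Tool frame: the origin (TCP) lies between the finger pads; the fingertips stand 14 mm ahead of it and the grasp point (between the pads) lies 5 mm behind it (r.tips_ahead is the distance from the TCP to the fingertips, in m); z points along the fingers, y is the direction in which the jaws open and shut (so a half turn about z gives the same grasp; the last joint's range is limited). The gripper opens to 88 mm and grips with 3 to 60 N. Pads are 19 mm wide; open, the fingers measure 130 mm over their backs; the gripper's body (78 mm by 193 mm) begins 47 mm behind the grasp point.
Start: joints at [88.184, 20.546, 0.682, 0, -70.136, -16.507], TCP at [0.212, 0.641, 0.241] pointing down, gripper open.
Joint ranges: [-176.03, 176.03], [-82.01, 121.73], [-58.28, 71.71], [-173.87, 95.51], [-174.79, -0.11], [-173.66, 173.66]. Speed limits (degrees/s): [136.94, 136.94, 172.46, 180, 180, 180].

## Interface

Orientations are given as [roll, pitch, yaw] about the fixed x, y, z axes, in that order (R = Rz(yaw) Ry(pitch) Rx(roll)).
In Python, from plant import r gives the robot as it stands.
- The arm moves only by the tool apply_moves, never from a script. Its arguments are lists of equal length, an entry for each row: "slide": the shift along the tool's x, y, z as a fraction of full scale, a list of three; "turn": the turn, a rotation vector about the tool's x, y, z as a fraction of full scale, a list of three; "jaw": the closure, from 0 (fully open) to 1 (shut). In form: {"slide": [[dx, dy, dz], ...], "turn": [[wx, wy, wz], ...], "jaw": [jaw, ...]}. A call has 1 to 8 rows; each row shifts and turns the commanded pose from where the row before left it, along the tool's axes as they then stand; what a row does not reach is not made up. Full scale, the value 1, is 0.1 m for a shift and 1.5 rad for a turn. A row lasts 1/10 s, in which the tool goes at most 50 mm and 8.59 degrees, less where a joint would pass 70% of its speed; a pose out of reach is approached as far as the arm can. A call with a number of a shift or a turn outside -1 to 1 is refused whole. A call with a gripper value outside its range is refused whole. The fingers move at their own pace and stop on an object; "newtons" is the grip in N (left out, the last holds). Time passes only in rows, so rows that do not move let the fingers close. It gives the time, the measured TCP pose, the force and the opening at its end, in the units of the state.
- r.get_state(): the state, without advancing time (a new reading comes with each control period).
- r.capture(name): name is "side" or "top"; returns a dict with "pixels" (400x640x3 uint8, blue, green, red), "depth" (400x640 float32, m along the optical axis (not along the pixel's ray), 0 where there is no reading), "fx", "fy", "cx", "cy" (pixels), "rvec" (rotation vector, rad) and "tvec" (3), from world to camera coordinates, as OpenCV has them. Camera axes: x right, y down, z forward; pixel columns grow to the right and rows downward; lengths in m; the calibration is good to about 2 mm. A picture is of the moment at which its call begins.
- r.close_job(): hands the job in, once; it reports no verdict.
The state is a dict: "time_s": time; "joints": joint angles; "qd": joint speeds; "joint_torque": joint torques, N m; "tcp_pos": TCP position; "eef_rot": TCP orientation; "contact_force": force on the tool from outside, world axes, zero at the start; "moment": the same for the moment, N m; "gripper_width": finger opening in m.
Only numpy, scipy, OpenCV 4.12 (cv2) and the standard library are available. Lean on these libraries where they do the work, as an engineer would, in place of code of your own. Each camera call takes 0.05 s, during which the arm holds its last target.

## Working session

There is one attempt and no reset: what is moved stays moved. The work goes in short steps, Python scripts to look and compute and a tool call to move; the robot and the scene stay as the last step left them, time stands still between calls to the robot, and variables do not carry over. Pictures are saved under pics/ and viewed, and the job is handed in when it is done.

Besides the shell and the picture viewer there is one more tool, called after "Request:" by a JSON object that holds its "name" and its "arguments", one argument or row to a line. apply_moves: Moves the arm, as the interface text tells. Shift numbers are shares of 0.1 m and turn numbers shares of 1.5 rad, none past 1 either way. Its arguments: {"type":"object","properties":{"slide":{"type":"array"},"turn":{"type":"array"},"jaw":{"type":"array"},"newtons":{"type":"number"}},"required":["slide","turn","jaw"]}

```bash
ls; mkdir -p pics
python3 - <<'E'
from plant import r
import cv2,numpy as np
print(r.get_state())
for n in("side","top"):
    c=r.capture(n); cv2.imwrite(f"pics/{n}0.png",c["pixels"]); np.savez(f"{n}0.npz",**c)
    print(n,c["fx"],c["fy"],c["cx"],c["cy"],c["rvec"],c["tvec"], (c["depth"]>0).mean())
    R=cv2.Rodrigues(np.array(c["rvec"]))[0]; print(-R.T@np.array(c["tvec"]).ravel())
E
```

```text
pics
{'time_s': 0.0, 'joints': array([ 8.81831629e+01,  2.05915125e+01,  6.33081520e-01, -2.07933903e-02,
       -7.01352045e+01, -1.65061303e+01]), 'qd': array([-0.00108792,  0.01078668, -0.080388  , -0.03390434,  0.02067298,
       -0.04247992]), 'joint_torque': array([ 1.67765702e-04, -5.82711446e+01,  2.93071425e+01,  6.99704468e+00,
        7.23727353e-03, -1.47802734e-04]), 'tcp_pos': array([0.21208337, 0.64032016, 0.23961442]), 'eef_rot': array([ 1.79904669e+02, -7.86475806e-03, -1.83300425e+01]), 'contact_force': array([-0.79752043, -0.22041056,  0.2197834 ]), 'moment': array([-0.01550369,  0.03428132,  0.01121625]), 'gripper_width': 0.0878402502787114}
side 419.7921945665794 419.7921945665794 321.8412215184519 191.14392367162276 [ 0.91176834 -2.6222629   0.94067549] [0.47249287 0.35456167 0.86217025] 0.9957890625
[0.21182028 0.51079905 0.88685824]
top 499.2339256619319 499.2339256619319 308.581664478003 203.42857726310856 [ 2.08692702 -2.12054594  0.23997934] [0.02405558 0.62998925 1.15106652] 0.99590234375
[0.35825257 0.0193886  1.2624177 ]
```

View pics/side0.png

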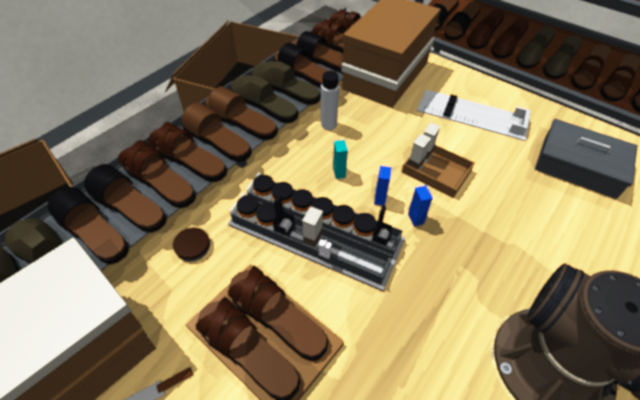

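View pics/top0.png

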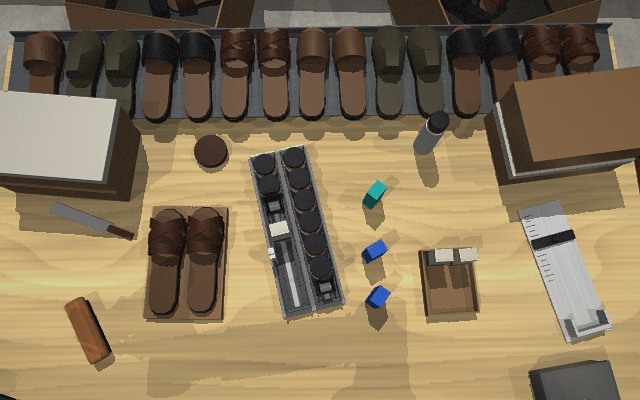

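```bash
cat > h.py <<'E'
import cv2,numpy as np
def load(n):
    return dict(np.load(n+".npz"))
def RT(c): return cv2.Rodrigues(np.array(c["rvec"],float))[0],np.array(c["tvec"],float).ravel()
def world(c):
    R,t=RT(c);d=c["depth"];v,u=np.mgrid[:d.shape[0],:d.shape[1]]
    P=np.stack([(u-c["cx"])/c["fx"]*d,(v-c["cy"])/c["fy"]*d,d],-1)
    return (P-t)@R
def proj(c,p):
    R,t=RT(c);q=np.atleast_2d(p)@R.T+t
    return np.stack([q[:,0]/q[:,2]*c["fx"]+c["cx"],q[:,1]/q[:,2]*c["fy"]+c["cy"]],-1)
def ray(c,uv,z):
    R,t=RT(c);uv=np.atleast_2d(np.array(uv,float))
    d=np.c_[(uv[:,0]-c["cx"])/c["fx"],(uv[:,1]-c["cy"])/c["fy"],np.ones(len(uv))]@R
    o=-R.T@t
    return o+d*((z-o[2])/d[:,2])[:,None]
def crop(c,x0,y0,x1,y1,s,fn):
    im=cv2.resize(np.ascontiguousarray(c["pixels"][y0:y1,x0:x1]),None,fx=s,fy=s,interpolation=cv2.INTER_CUBIC)
    for x in range((x0+9)//10*10,x1,10):
        cv2.putText(im,str(x),((x-x0)*s,8),0,.3,(0,0,255),1); cv2.line(im,((x-x0)*s,10),((x-x0)*s,14),(0,0,255),1)
    for y in range((y0+9)//10*10,y1,10):
        cv2.putText(im,str(y),(0,(y-y0)*s),0,.3,(0,0,255),1)
    cv2.imwrite(fn,im)
E
python3 - <<'E'
from h import *
t=load("top0");s=load("side0")
crop(t,240,135,360,330,3,"pics/t1.png");crop(s,220,160,420,295,4,"pics/s1.png")
crop(t,410,235,490,325,6,"pics/t2.png");crop(s,390,115,490,200,6,"pics/s2.png")
E
```

```text
(no output)
```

View pics/t1.png

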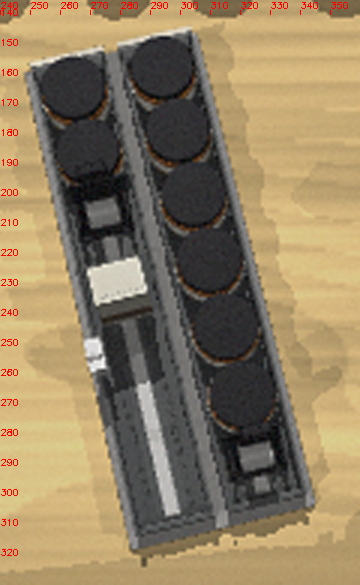

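View pics/s1.png

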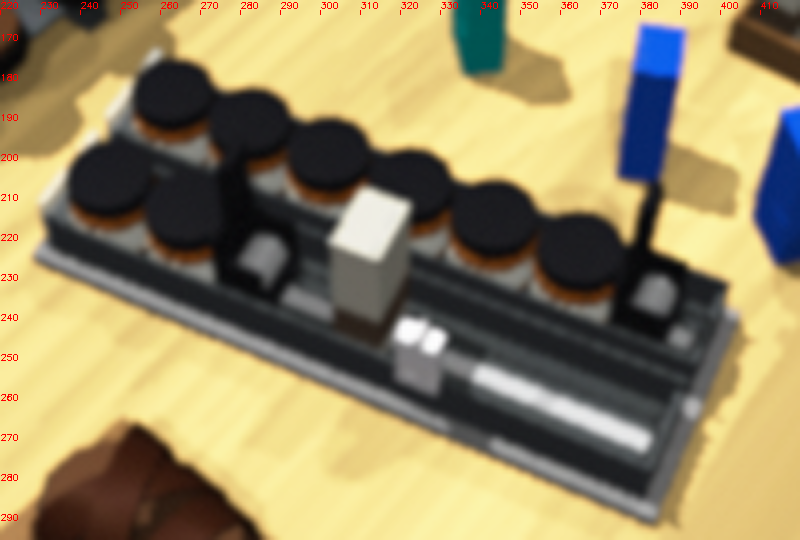

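View pics/t2.png

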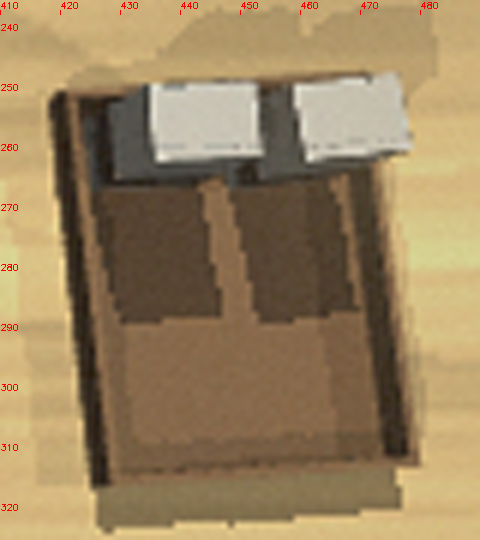

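View pics/s2.png

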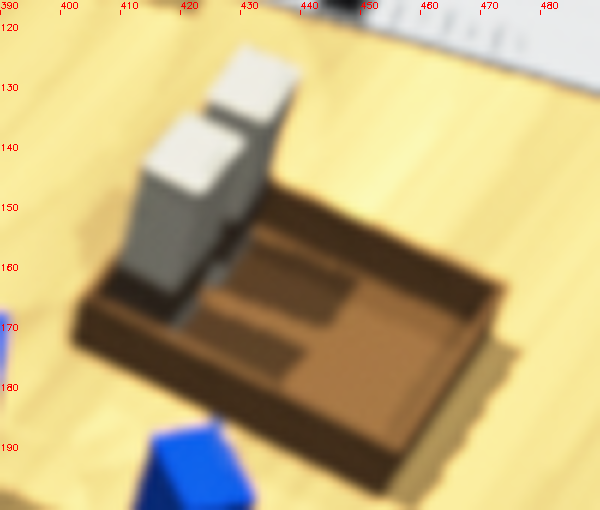

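Run:
```python
from h import *
np.set_printoptions(precision=4,suppress=True)
t=load("top0");s=load("side0")
Wt,Ws=world(t),world(s)
def mask(c,box,lo=150):
    x0,y0,x1,y1=box
    hsv=cv2.cvtColor(c["pixels"],cv2.COLOR_BGR2HSV); m=np.zeros(hsv.shape[:2],np.uint8)
    m[y0:y1,x0:x1]=((hsv[...,2]>lo)&(hsv[...,1]<60))[y0:y1,x0:x1]
    return m
for nm,c,W,boxes in(("top",t,Wt,{"carton":(262,215,295,240),"st1":(432,246,453,264),"st2":(456,246,480,264),"clip":(266,244,276,264)}),
   ("side",s,Ws,{"carton":(300,204,325,228),"st1":(412,132,430,150),"st2":(424,120,442,138),"clip":(316,236,334,262)})):
  for k,b in boxes.items():
    m=mask(c,b,{"clip":140}.get(k,190 if nm=="top" else 190))
    n,l,st,ce=cv2.connectedComponentsWithStats(m)
    i=1+np.argmax(st[1:,4]); mm=l==i
    cn=max(cv2.findContours(mm.astype(np.uint8),0,2)[0],key=cv2.contourArea)
    pts=W[mm]; z=np.median(pts[:,2])
    print(nm,k,st[i],"med",np.median(pts,0),"z pct",np.percentile(pts[:,2],[5,50,95]))
    if k!="clip":
        r=ray(c,cn[:,0,:],.128 if k=="carton" else .114)[:,:2].astype(np.float32)
        print("   rect",cv2.minAreaRect(r))
# lane walls: depth-coded
for nm,W,c in(("top",Wt,t),):
    m=(W[...,2]>.044)&(W[...,2]<.052)&(W[...,1]>-.05)&(W[...,1]<.3)&(W[...,0]>.3)&(W[...,0]<.85)
    cv2.imwrite("pics/wall.png",(m*255).astype(np.uint8)[100:360,200:400])
```

```text
top carton [269 221  20  16 209] med [0.5604 0.0854 0.1284] z pct [0.1245 0.1284 0.1319]
   rect ((0.5601447224617004, 0.0844065397977829), (0.028383126482367516, 0.04022170603275299), 13.86135482788086)
top st1 [435 249  18  13 194] med [ 0.4956 -0.2952  0.1142] z pct [0.1106 0.1142 0.1181]
   rect ((0.49361637234687805, -0.2950645685195923), (0.03978222981095314, 0.027727050706744194), 89.08551025390625)
top st2 [459 247  20  15 206] med [ 0.4952 -0.3518  0.1145] z pct [0.1106 0.1145 0.1182]
   rect ((0.4950706958770752, -0.3520411252975464), (0.028449255973100662, 0.040338099002838135), 6.171035289764404)
top clip [268 247   8  12  61] med [0.5092 0.1046 0.0879] z pct [0.083  0.0879 0.0928]
side carton [303 207  19  18 200] med [0.5616 0.0872 0.129 ] z pct [0.1262 0.129  0.1311]
   rect ((0.5624428987503052, 0.08669744431972504), (0.029837509617209435, 0.041372910141944885), 13.521470069885254)
side st1 [414 134  16  13 128] med [ 0.497  -0.2926  0.1152] z pct [0.103  0.1152 0.1179]
   rect ((0.49723437428474426, -0.29489871859550476), (0.029821474105119705, 0.04363029822707176), 0.24335740506649017)
side st2 [425 123  15  12 119] med [ 0.4969 -0.3494  0.1153] z pct [0.0991 0.1153 0.1178]
   rect ((0.49713727831840515, -0.35139185190200806), (0.04234648123383522, 0.031108926981687546), 88.44368743896484)
side clip [318 239  14  10  93] med [0.5124 0.107  0.0872] z pct [0.0204 0.0872 0.0923]
```

Run:
```python
import cv2
a=cv2.imread("pics/wall.png");cv2.imwrite("pics/wall2.png",cv2.resize(a,None,fx=2,fy=2,interpolation=0))
```

```text
(no output)
```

View pics/wall2.png

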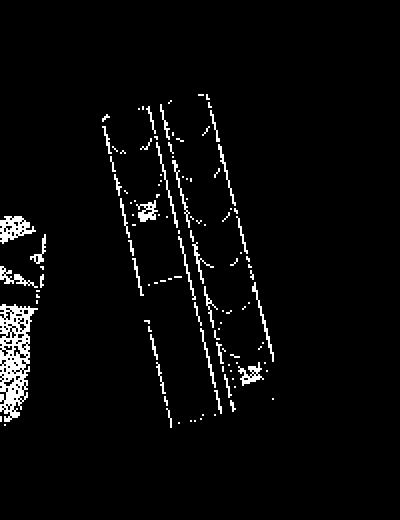

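Run:
```python
from h import *
np.set_printoptions(precision=4,suppress=True)
t=load("top0");s=load("side0")
th=np.deg2rad(13.7)
for nm,c in(("top",t),("side",s)):
    W=world(c);z=W[...,2]
    # lane outer left wall & right walls
    roi=(W[...,1]>0)&(W[...,1]<.25)&(W[...,0]>.35)&(W[...,0]<.85)
    m=(z>.0445)&(z<.0515)&roi
    P=W[m]; q=np.c_[P[:,0]*np.cos(th)+P[:,1]*np.sin(th),-P[:,0]*np.sin(th)+P[:,1]*np.cos(th)]
    h,e=np.histogram(q[:,1],np.arange(-.12,.06,.002)); 
    print(nm,[(round(b,3),n) for n,b in zip(h,e) if n>15])
    # tab points
    m=(z>.11)&roi&(W[...,0]>.59); P=W[m]; print("tab n",m.sum(),P.mean(0),P.min(0),P.max(0),)
    m2=(z>.138)&m
    if m2.any(): print(" tabtop",m2.sum(),np.median(W[m2],0),np.argwhere(m2).min(0),np.argwhere(m2).max(0))
```

```text
top [(np.float64(-0.102), np.int64(19)), (np.float64(-0.1), np.int64(36)), (np.float64(-0.098), np.int64(46)), (np.float64(-0.096), np.int64(43)), (np.float64(-0.094), np.int64(33)), (np.float64(-0.084), np.int64(41)), (np.float64(-0.082), np.int64(45)), (np.float64(-0.08), np.int64(47)), (np.float64(-0.078), np.int64(25)), (np.float64(-0.024), np.int64(30)), (np.float64(-0.022), np.int64(45)), (np.float64(-0.02), np.int64(39)), (np.float64(-0.018), np.int64(29))]
tab n 76 [0.6429 0.1035 0.1349] [0.6378 0.0918 0.1108] [0.6506 0.1149 0.1469]
 tabtop 44 [0.6446 0.1033 0.1428] [189 265] [194 275]
side [(np.float64(-0.108), np.int64(18)), (np.float64(-0.104), np.int64(20)), (np.float64(-0.102), np.int64(20)), (np.float64(-0.1), np.int64(40)), (np.float64(-0.098), np.int64(49)), (np.float64(-0.096), np.int64(57)), (np.float64(-0.094), np.int64(61)), (np.float64(-0.092), np.int64(70)), (np.float64(-0.09), np.int64(48)), (np.float64(-0.08), np.int64(19)), (np.float64(-0.078), np.int64(49)), (np.float64(-0.076), np.int64(66)), (np.float64(-0.074), np.int64(28)), (np.float64(-0.028), np.int64(42)), (np.float64(-0.026), np.int64(24)), (np.float64(-0.022), np.int64(26)), (np.float64(-0.02), np.int64(67)), (np.float64(-0.018), np.int64(73)), (np.float64(-0.016), np.int64(74)), (np.float64(-0.014), np.int64(60))]
tab n 108 [0.644  0.1102 0.1321] [0.6395 0.0958 0.1107] [0.6515 0.1205 0.1451]
 tabtop 45 [0.6454 0.1091 0.1427] [195 273] [204 280]
```

Run:
```python
from h import *
np.set_printoptions(precision=4,suppress=True)
t=load("top0");s=load("side0")
crop(t,260,238,285,268,16,"pics/t3.png");crop(s,308,228,343,268,14,"pics/s3.png")
th=np.deg2rad(13.7)
rot=lambda P,th=th:np.c_[P[:,0]*np.cos(th)+P[:,1]*np.sin(th),-P[:,0]*np.sin(th)+P[:,1]*np.cos(th)]
for nm,c in(("top",t),("side",s)):
    W=world(c);z=W[...,2]
    roi=(W[...,1]>-.03)&(W[...,1]<.25)&(W[...,0]>.35)&(W[...,0]<.85)
    m=(z>.0445)&(z<.0515)&roi
    P=W[m];q=rot(P)
    for lo,hi in((-.028,-.012),(-.088,-.072),(-.104,-.09)):
        k=(q[:,1]>lo)&(q[:,1]<hi)&(q[:,0]<.8); x,y=q[k].T
        for _ in range(4):
            p=np.polyfit(x,y,1);res=y-np.polyval(p,x);g=abs(res)<.004;x,y=x[g],y[g]
        print(nm,lo,"n",len(x),"yaw",13.7+np.rad2deg(p[0]),"y@0.55",np.polyval(p,.55),"xr",x.min(),x.max())
    # tab top
    m=(z>.136)&roi&(W[...,0]>.59)&(W[...,1]>.08); r=ray(c,np.argwhere(m)[:,::-1],.143)[:,:2]
    print(nm,"tabtop rect",cv2.minAreaRect(r.astype(np.float32)),"lane",rot(r).min(0),rot(r).max(0),rot(r).mean(0))
    q=rot(world(c)[m]);print("  depthmean",q.mean(0))
    m=(z>.08)&(z<.1)&roi&(abs(W[...,0]-.51)<.04)&(W[...,1]>.08)&(c["pixels"].max(-1)>110)
    r=ray(c,np.argwhere(m)[:,::-1],.092)[:,:2]
    print(nm,"clip",m.sum(),"lane",rot(r).min(0),rot(r).max(0),rot(r).mean(0),"z",np.percentile(z[m],[5,50,95]))
    print(" px",np.argwhere(m).min(0),np.argwhere(m).max(0))
```

```text
top -0.028 n 159 yaw 12.557845279269015 y@0.55 -0.019677242380372134 xr 0.3765306760709789 0.7714389689995818
top -0.088 n 168 yaw 12.658680966530444 y@0.55 -0.08046480393269169 xr 0.37729542446385433 0.7707561591471959
top -0.104 n 178 yaw 12.559084672968151 y@0.55 -0.09562801472309453 xr 0.375958020388943 0.769956790276552
top tabtop rect ((0.6442198157310486, 0.10340948402881622), (0.01125228963792324, 0.02352498099207878), 10.775925636291504) lane [ 0.6444 -0.0638] [ 0.656  -0.0403] [ 0.6503 -0.0519]
  depthmean [ 0.6506 -0.0519]
top clip 64 lane [ 0.5056 -0.0261] [ 0.5309 -0.0119] [ 0.5184 -0.019 ] z [0.0833 0.0879 0.0926]
 px [247 268] [258 275]
side -0.028 n 301 yaw 12.548303150406838 y@0.55 -0.01629841098677424 xr 0.37894396967878463 0.7762247769248765
side -0.088 n 170 yaw 12.567042937548575 y@0.55 -0.07710291368632495 xr 0.3785472764169435 0.7338635476783828
side -0.104 n 205 yaw 13.23718163047984 y@0.55 -0.09391638918492844 xr 0.38960966022327426 0.7772666986884854
side tabtop rect ((0.6448678970336914, 0.10912136733531952), (0.012232502922415733, 0.027415988966822624), 13.4642915725708) lane [ 0.6462 -0.0604] [ 0.6585 -0.033 ] [ 0.6524 -0.0462]
  depthmean [ 0.6529 -0.047 ]
side clip 72 lane [ 0.5065 -0.0236] [ 0.5331 -0.0051] [ 0.5202 -0.0133] z [0.0849 0.0878 0.0931]
 px [240 318] [248 330]
```

View pics/t3.png

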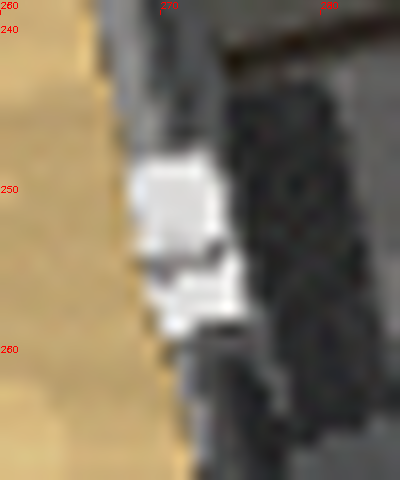

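View pics/s3.png

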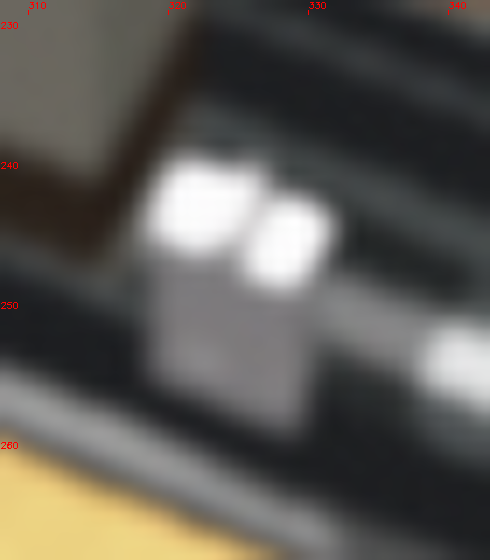

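Run:
```python
from h import *
np.set_printoptions(precision=4,suppress=True)
t=load("top0");s=load("side0")
th=np.deg2rad(12.6)
rot=lambda P,th=th:np.c_[P[:,0]*np.cos(th)+P[:,1]*np.sin(th),-P[:,0]*np.sin(th)+P[:,1]*np.cos(th)]
for nm,c in(("top",t),("side",s)):
    W=world(c);z=W[...,2]
    roi=(W[...,1]>-.03)&(W[...,1]<.25)&(W[...,0]>.35)&(W[...,0]<.85)
    m=(z>.136)&roi&(W[...,0]>.59)&(W[...,1]>.08); r=ray(c,np.argwhere(m)[:,::-1],.143)[:,:2]
    print(nm,"tab",rot(r).min(0),rot(r).max(0),rot(r).mean(0))
    m=(z>.08)&(z<.1)&roi&(abs(W[...,0]-.51)<.04)&(W[...,1]>.08)&(c["pixels"].max(-1)>110)
    for zz in(.088,.092):
        r=rot(ray(c,np.argwhere(m)[:,::-1],zz)[:,:2]); print(nm,zz,"clip",r.min(0),r.max(0),(r.min(0)+r.max(0))/2,r.mean(0))
    m=(z>.118)&roi&(W[...,0]<.6)&(W[...,1]>.05); r=rot(ray(c,np.argwhere(m)[:,::-1],.128)[:,:2]); print(nm,"carton",m.sum(),(r.min(0)+r.max(0))/2,r.mean(0),np.median(z[m]), cv2.minAreaRect(r.astype(np.float32)))
    # tray walls at .035
    m=(z>.030)&(z<.040)&(W[...,1]<-.2)&(W[...,1]>-.45)&(W[...,0]<.56)&(W[...,0]>.3)
    n,l,st,ce=cv2.connectedComponentsWithStats(m.astype(np.uint8),connectivity=8)
    r=W[m][:,:2]; print(nm,"tray",m.sum(),cv2.minAreaRect(r.astype(np.float32)))
    # tray floor
    m=(z<.012)&(W[...,1]<-.27)&(W[...,1]>-.36)&(W[...,0]<.46)&(W[...,0]>.38); print("floor z",np.median(z[m]))
    m=(abs(z)<.02)&(W[...,1]>-.2)&(W[...,1]<-.16)&(W[...,0]<.4)&(W[...,0]>.3); print("counter z",np.median(z[m]))
crop(t,260,180,285,205,16,"pics/t4.png")
```

```text
top tab [ 0.6454 -0.0513] [ 0.6569 -0.0278] [ 0.6512 -0.0394]
top 0.088 clip [ 0.5064 -0.0158] [ 0.5318 -0.0018] [ 0.5191 -0.0088] [ 0.5192 -0.0089]
top 0.092 clip [ 0.5059 -0.016 ] [ 0.5312 -0.002 ] [ 0.5185 -0.009 ] [ 0.5187 -0.0091]
top carton 243 [ 0.5642 -0.0398] [ 0.5643 -0.0397] 0.12812211649708136 ((0.5641342997550964, -0.03976587578654289), (0.031272828578948975, 0.04133277013897896), 0.8041560649871826)
top tray 418 ((0.44076308608055115, -0.32636338472366333), (0.16024264693260193, 0.1268843412399292), 2.678471088409424)
floor z 0.004698602906465923
counter z 0.0006470405117075548
side tab [ 0.6468 -0.0479] [ 0.6593 -0.0205] [ 0.6531 -0.0337]
side 0.088 clip [ 0.5075 -0.0159] [0.5345 0.0026] [ 0.521  -0.0066] [ 0.5214 -0.0056]
side 0.092 clip [ 0.5066 -0.0135] [0.5334 0.0049] [ 0.52   -0.0043] [ 0.5204 -0.0033]
side carton 260 [ 0.5662 -0.0337] [ 0.566  -0.0337] 0.12864420515640734 ((0.5660056471824646, -0.03374812379479408), (0.03286445140838623, 0.04884280636906624), 1.5193073749542236)
side tray 403 ((0.4426591396331787, -0.32298344373703003), (0.16003137826919556, 0.13364560902118683), 2.6675643920898438)
floor z 0.005348418013035046
counter z 0.0011408027532847566
```

Request:
{"name": "apply_moves", "arguments": {
  "slide": [
    [0,0,0],
    [0,0,0],
    [0,0,0],
    [0,0,0],
    [0.134,0.386,0],
    [0.134,0.386,0],
    [0.134,0.386,0],
    [0.134,0.386,0]
  ],
  "turn": [
    [0,0,-0.091],
    [0,0,-0.091],
    [0,0,-0.091],
    [0,0,-0.091],
    [0,0,0],
    [0,0,0],
    [0,0,0],
    [0,0,0]
  ],
  "jaw": [0,0,0,0,0,0,0,0],
  "newtons": 10
}}

```text
time_s: 0.9
tcp_pos: [0.2995, 0.5007, 0.2401]
eef_rot: [180.0, 0.0, 13.0]
contact_force: [0.9, 0.1, 0.1]
gripper_width: 0.0876
```

Request:
{"name": "apply_moves", "arguments": {
  "slide": [
    [0.134,0.386,0],
    [0.134,0.386,0],
    [0.134,0.386,0],
    [0.134,0.386,0],
    [0.134,0.386,0],
    [0.134,0.386,0],
    [0.134,0.386,0],
    [0.134,0.386,0]
  ],
  "turn": [
    [0,0,0],
    [0,0,0],
    [0,0,0],
    [0,0,0],
    [0,0,0],
    [0,0,0],
    [0,0,0],
    [0,0,0]
  ],
  "jaw": [0,0,0,0,0,0,0,0]
}}

```text
time_s: 1.7
tcp_pos: [0.4732, 0.2238, 0.2405]
eef_rot: [-180.0, 0.0, 13.0]
contact_force: [0.9, 0.1, -0.8]
gripper_width: 0.0874
```

Request:
{"name": "apply_moves", "arguments": {
  "slide": [
    [0.134,0.386,0],
    [0.134,0.386,0],
    [0.134,0.386,0],
    [0,0,0]
  ],
  "turn": [
    [0,0,0],
    [0,0,0],
    [0,0,0],
    [0,0,0]
  ],
  "jaw": [0,0,0,0]
}}

```text
time_s: 2.1
tcp_pos: [0.5393, 0.118, 0.2399]
eef_rot: [180.0, 0.1, 12.7]
contact_force: [0.2, 0.7, 0.3]
gripper_width: 0.0877
```

```bash
cat > d.py <<'E'
import sys,numpy as np
from plant import r
def delta(x,y,z,yaw=None):
    s=r.get_state();p=s["tcp_pos"];a=np.deg2rad(s["eef_rot"][2]);d=np.array([x,y,z])-p
    print("t",round(s["time_s"],2),"pos",p.round(4),"rot",s["eef_rot"].round(2),"w",round(s["gripper_width"],4),"F",s["contact_force"].round(2))
    print("tool slide mm", np.round(1e3*np.array([d[0]*np.cos(a)+d[1]*np.sin(a),d[0]*np.sin(a)-d[1]*np.cos(a),-d[2]]),1), "turn share",None if yaw is None else round(-np.deg2rad(yaw-s["eef_rot"][2])/1.5,4))
if __name__=="__main__": delta(*map(float,sys.argv[1:]))
E
python3 d.py .5605 .0865 .102 13
```

```text
t 2.1 pos [0.5393 0.118  0.2399] rot [1.7995e+02 7.0000e-02 1.2730e+01] w 0.0877 F [0.21 0.7  0.33]
tool slide mm [ 13.7  35.4 137.9] turn share -0.0032
```

Request:
{"name": "apply_moves", "arguments": {
  "slide": [
    [0.137,0.354,0],
    [0,0,0.3],
    [0,0,0.3],
    [0,0,0.3],
    [0,0,0.3],
    [0,0,0.179],
    [0,0,0]
  ],
  "turn": [
    [0,0,-0.003],
    [0,0,0],
    [0,0,0],
    [0,0,0],
    [0,0,0],
    [0,0,0],
    [0,0,0]
  ],
  "jaw": [0,0,0,0,0,0,0]
}}

```text
time_s: 2.8
tcp_pos: [0.5571, 0.0897, 0.0998]
eef_rot: [179.9, 0.3, 13.2]
contact_force: [0.3, 0.4, 0.2]
gripper_width: 0.0878
```

```bash
python3 - <<'E'
from plant import r
import cv2
from h import *
c=r.capture("side");crop(c,250,130,400,270,5,"pics/s5.png")
E
python3 d.py .5605 .0865 .102 13
```

```text
t 2.85 pos [0.5584 0.0901 0.1016] rot [1.7995e+02 1.7000e-01 1.3240e+01] w 0.0873 F [0.7  0.82 0.89]
tool slide mm [ 1.3  4.  -0.4] turn share 0.0027
```

View pics/s5.png

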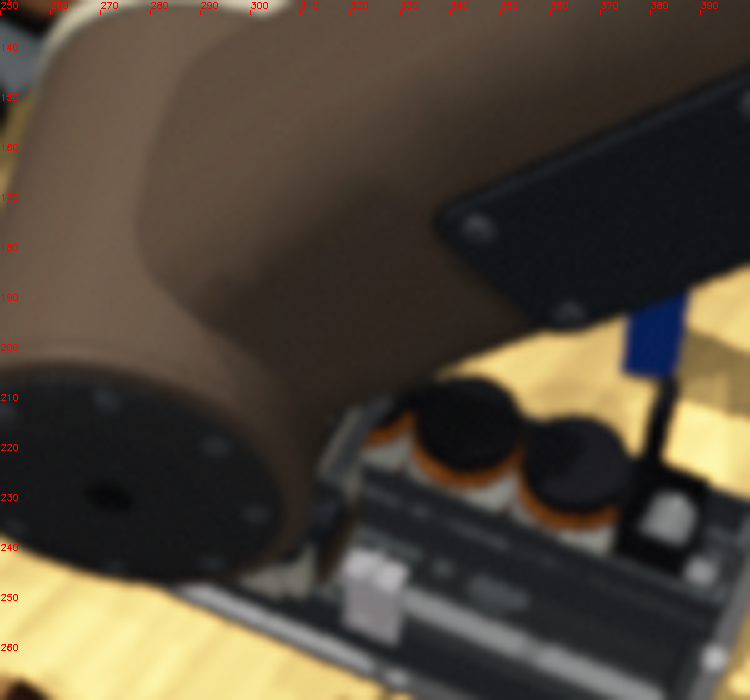

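Request:
{"name": "apply_moves", "arguments": {
  "slide": [
    [0.01,0.03,0],
    [0,0,0],
    [0,0,0],
    [0,0,0],
    [0,0,0],
    [0,0,0],
    [0,0,0],
    [0,0,0]
  ],
  "turn": [
    [0,0,0],
    [0,0,0],
    [0,0,0],
    [0,0,0],
    [0,0,0],
    [0,0,0],
    [0,0,0],
    [0,0,0]
  ],
  "jaw": [0.2,0.4,0.45,0.48,0.51,0.54,0.58,0.65],
  "newtons": 10
}}

```text
time_s: 3.65
tcp_pos: [0.561, 0.0875, 0.1028]
eef_rot: [180.0, -0.0, 13.2]
contact_force: [0.7, 0.1, 0.9]
gripper_width: 0.0423
```

Request:
{"name": "apply_moves", "arguments": {
  "slide": [
    [0,0,0],
    [0,0,0],
    [0,0,-0.01],
    [0,0,-0.02],
    [0,0,-0.04],
    [0,0,-0.05]
  ],
  "turn": [
    [0,0,0],
    [0,0,0],
    [0,0,0],
    [0,0,0],
    [0,0,0],
    [0,0,0]
  ],
  "jaw": [0.7,0.7,0.7,0.7,0.7,0.7]
}}

```text
time_s: 4.25
tcp_pos: [0.5607, 0.0874, 0.1148]
eef_rot: [180.0, 0.0, 13.2]
contact_force: [-0.5, 0.7, -0.8]
gripper_width: 0.0423
```

Request:
{"name": "apply_moves", "arguments": {
  "slide": [
    [0,0,-0.1],
    [0,0,-0.2],
    [0,0,-0.25],
    [0,0,-0.25],
    [0,0,-0.25],
    [0,0,-0.25],
    [0,0,-0.25],
    [0,0,-0.25]
  ],
  "turn": [
    [0,0,0],
    [0,0,0],
    [0,0,0],
    [0,0,0],
    [0,0,0],
    [0,0,0],
    [0,0,0],
    [0,0,0]
  ],
  "jaw": [0.7,0.7,0.7,0.7,0.7,0.7,0.7,0.7]
}}

```text
time_s: 5.05
tcp_pos: [0.5607, 0.0873, 0.2967]
eef_rot: [-180.0, -0.1, 13.2]
contact_force: [-0.4, 0.2, -1.4]
gripper_width: 0.0419
```

```bash
python3 - <<'E'
from plant import r
import cv2
from h import *
for n in("side","top"):
    c=r.capture(n);cv2.imwrite(f"pics/{n}6.png",c["pixels"])
E
python3 d.py .425 -.325 .295 2.7
```

```text
t 5.15 pos [0.5625 0.0878 0.2996] rot [-179.97   -0.41   13.24] w 0.0418 F [ 0.03 -0.32 -0.6 ]
tool slide mm [-228.3  370.3    4.6] turn share 0.1226
```

View pics/side6.png

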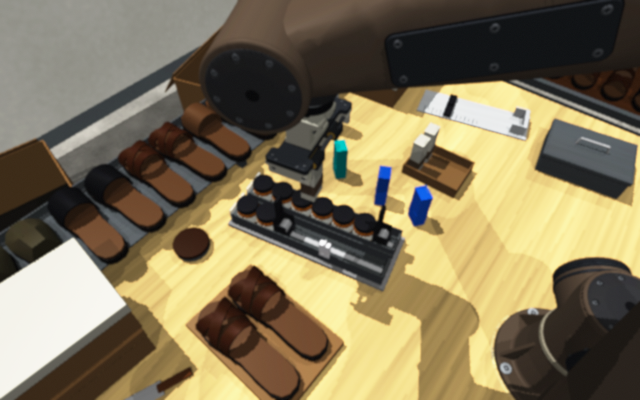

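View pics/top6.png

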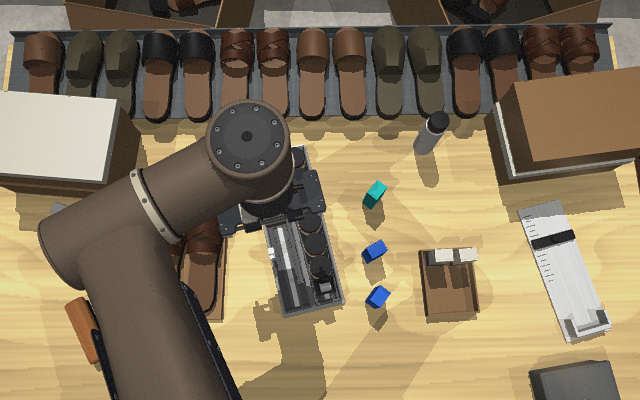

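Request:
{"name": "apply_moves", "arguments": {
  "slide": [
    [0,0,0],
    [-0.03,0.08,0],
    [-0.06,0.16,0],
    [-0.12,0.3,0],
    [-0.12,0.32,0],
    [-0.13,0.34,0],
    [-0.13,0.34,0],
    [-0.13,0.34,0]
  ],
  "turn": [
    [0,0,0.041],
    [0,0,0.041],
    [0,0,0.041],
    [0,0,0],
    [0,0,0],
    [0,0,0],
    [0,0,0],
    [0,0,0]
  ],
  "jaw": [0.7,0.7,0.7,0.7,0.7,0.7,0.7,0.7]
}}

```text
time_s: 5.95
tcp_pos: [0.4987, -0.1054, 0.295]
eef_rot: [-180.0, -0.0, 2.7]
contact_force: [1.4, -1.7, -0.1]
gripper_width: 0.0423
```

Request:
{"name": "apply_moves", "arguments": {
  "slide": [
    [-0.13,0.34,0],
    [-0.13,0.34,0],
    [-0.13,0.34,0],
    [-0.13,0.34,0],
    [-0.13,0.33,0],
    [-0.1,0.25,0],
    [-0.07,0.18,0],
    [0,0,0]
  ],
  "turn": [
    [0,0,0],
    [0,0,0],
    [0,0,0],
    [0,0,0],
    [0,0,0],
    [0,0,0],
    [0,0,0],
    [0,0,0]
  ],
  "jaw": [0.7,0.7,0.7,0.7,0.7,0.7,0.7,0.7]
}}

```text
time_s: 6.75
tcp_pos: [0.4265, -0.3214, 0.2946]
eef_rot: [-180.0, 0.0, 2.5]
contact_force: [0.2, -0.1, -1.0]
gripper_width: 0.0421
```

```bash
python3 d.py .425 -.325 .16 2.7
```

```text
t 6.75 pos [ 0.4265 -0.3214  0.2946] rot [-1.8e+02  3.0e-02  2.5e+00] w 0.0421 F [ 0.18 -0.07 -1.02]
tool slide mm [ -1.6   3.5 134.6] turn share -0.0023
```

Request:
{"name": "apply_moves", "arguments": {
  "slide": [
    [-0.01,0.02,0.1],
    [0,0,0.3],
    [0,0,0.4],
    [0,0,0.4],
    [0,0,0.3],
    [0,0,0.1],
    [0,0,0]
  ],
  "turn": [
    [0,0,0],
    [0,0,0],
    [0,0,0],
    [0,0,0],
    [0,0,0],
    [0,0,0],
    [0,0,0]
  ],
  "jaw": [0.7,0.7,0.7,0.7,0.7,0.7,0.7]
}}

```text
time_s: 7.45
tcp_pos: [0.4261, -0.321, 0.1334]
eef_rot: [-179.9, 0.2, 2.7]
contact_force: [1.2, -0.1, -1.5]
gripper_width: 0.0419
```

```bash
python3 d.py .425 -.325 .09 2.7;python3 - <<'E'
from plant import r
from h import *
for n,b in (("side",(360,80,520,210)),("top",(380,210,500,340))):
    c=r.capture(n);crop(c,*b,4,f"pics/{n}7.png")
E
```

```text
t 7.45 pos [ 0.4261 -0.321   0.1334] rot [-1.7994e+02  1.6000e-01  2.7000e+00] w 0.0419 F [ 1.22 -0.11 -1.53]
tool slide mm [-1.3  3.9 43.4] turn share 0.0
```

View pics/side7.png

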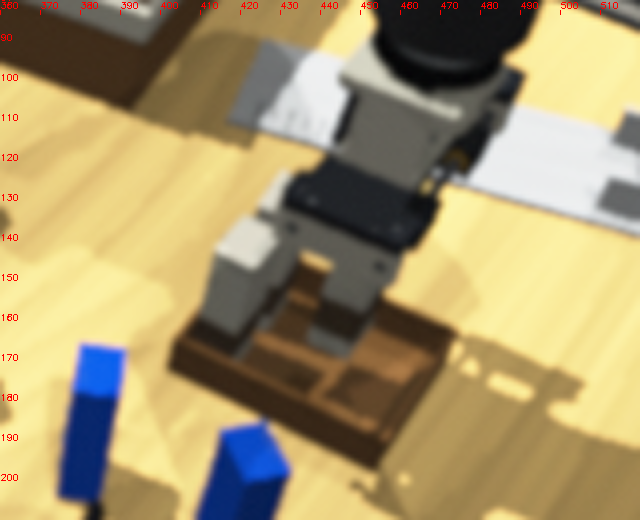

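View pics/top7.png

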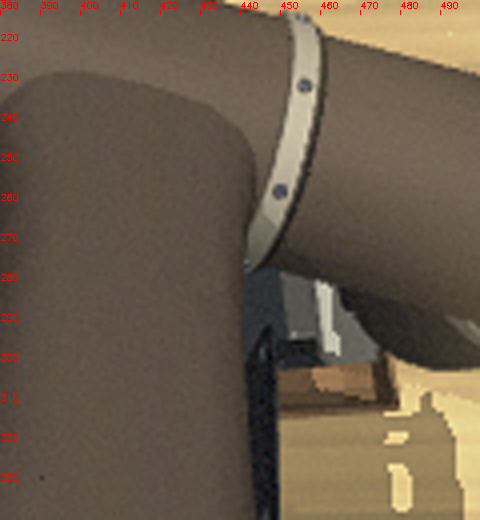

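Request:
{"name": "apply_moves", "arguments": {
  "slide": [
    [0,0.02,0.1],
    [0,0,0.12],
    [0,0,0.1],
    [0,0,0.04],
    [0,0,0.02],
    [0,0,0]
  ],
  "turn": [
    [0,0,0],
    [0,0,0],
    [0,0,0],
    [0,0,0],
    [0,0,0],
    [0,0,0]
  ],
  "jaw": [0.7,0.7,0.7,0.7,0.7,0.7]
}}

```text
time_s: 8.15
tcp_pos: [0.4266, -0.3239, 0.0964]
eef_rot: [-180.0, 0.0, 2.6]
contact_force: [-0.3, 0.7, -1.1]
gripper_width: 0.0419
```

Request:
{"name": "apply_moves", "arguments": {
  "slide": [
    [0,0,0.01],
    [0,0,0.01],
    [0,0,0]
  ],
  "turn": [
    [0,0,0],
    [0,0,0],
    [0,0,0]
  ],
  "jaw": [0.7,0.7,0.7]
}}

```text
time_s: 8.45
tcp_pos: [0.4268, -0.3238, 0.0948]
eef_rot: [180.0, -0.0, 2.6]
contact_force: [0.7, -0.1, -1.3]
gripper_width: 0.0419
```

Request:
{"name": "apply_moves", "arguments": {
  "slide": [
    [0,0,0.02],
    [0,0,0.01],
    [0,0,0.01],
    [0,0,0]
  ],
  "turn": [
    [0,0,0],
    [0,0,0],
    [0,0,0],
    [0,0,0]
  ],
  "jaw": [0.7,0.7,0.7,0.7]
}}

```text
time_s: 8.85
tcp_pos: [0.4267, -0.3238, 0.0905]
eef_rot: [-180.0, 0.0, 2.6]
contact_force: [0.1, -0.7, -1.0]
gripper_width: 0.0422
```

Request:
{"name": "apply_moves", "arguments": {
  "slide": [
    [0,0,0.01],
    [0,0,0]
  ],
  "turn": [
    [0,0,0],
    [0,0,0]
  ],
  "jaw": [0.7,0.7]
}}

```text
time_s: 9.05
tcp_pos: [0.4267, -0.3238, 0.0895]
eef_rot: [-180.0, 0.0, 2.6]
contact_force: [0.2, -0.2, -0.9]
gripper_width: 0.0421
```

Request:
{"name": "apply_moves", "arguments": {
  "slide": [
    [0,0,0.01],
    [0,0,0]
  ],
  "turn": [
    [0,0,0],
    [0,0,0]
  ],
  "jaw": [0.7,0.7]
}}

```text
time_s: 9.25
tcp_pos: [0.4269, -0.3239, 0.0888]
eef_rot: [180.0, -0.0, 2.7]
contact_force: [-0.1, -0.2, -0.1]
gripper_width: 0.0419
```

Request:
{"name": "apply_moves", "arguments": {
  "slide": [
    [0,0,0.005],
    [0,0,0]
  ],
  "turn": [
    [0,0,0],
    [0,0,0]
  ],
  "jaw": [0.7,0.7]
}}

```text
time_s: 9.45
tcp_pos: [0.427, -0.324, 0.0887]
eef_rot: [180.0, -0.0, 2.7]
contact_force: [-0.5, -0.0, 5.2]
gripper_width: 0.0418
```

Request:
{"name": "apply_moves", "arguments": {
  "slide": [
    [0,0,0],
    [0,0,0],
    [0,0,0],
    [0,0,0],
    [0,0,0]
  ],
  "turn": [
    [0,0,0],
    [0,0,0],
    [0,0,0],
    [0,0,0],
    [0,0,0]
  ],
  "jaw": [0.5,0.47,0.4,0.3,0.2]
}}

```text
time_s: 9.95
tcp_pos: [0.4267, -0.3238, 0.0881]
eef_rot: [-180.0, 0.0, 2.6]
contact_force: [0.2, 0.1, 0.5]
gripper_width: 0.0633
```

Request:
{"name": "apply_moves", "arguments": {
  "slide": [
    [0,0,-0.05],
    [0,0,-0.15],
    [0,0,-0.3],
    [0,0,-0.4],
    [0,0,-0.4],
    [0,0,-0.4],
    [0,0,-0.3],
    [0,0,0]
  ],
  "turn": [
    [0,0,0],
    [0,0,0],
    [0,0,0],
    [0,0,0],
    [0,0,0],
    [0,0,0],
    [0,0,0],
    [0,0,0]
  ],
  "jaw": [0.1,0.1,0.1,0.1,0.1,0.1,0.1,0.1]
}}

```text
time_s: 10.75
tcp_pos: [0.4285, -0.3249, 0.2936]
eef_rot: [179.8, -0.4, 2.7]
contact_force: [-0.7, -0.9, -0.6]
gripper_width: 0.0786
```

```bash
python3 d.py .6446 .1051 .25 -77.4;python3 - <<'E'
from plant import r
from h import *
for n,b in (("side",(360,80,520,210)),("top",(380,210,500,340))):
    c=r.capture(n);crop(c,*b,4,f"pics/{n}8.png")
E
```

```text
t 10.75 pos [ 0.4285 -0.3249  0.2936] rot [179.76  -0.43   2.68] w 0.0786 F [-0.69 -0.89 -0.6 ]
tool slide mm [ 236.  -419.4   43.6] turn share 0.9317
```

View pics/side8.png

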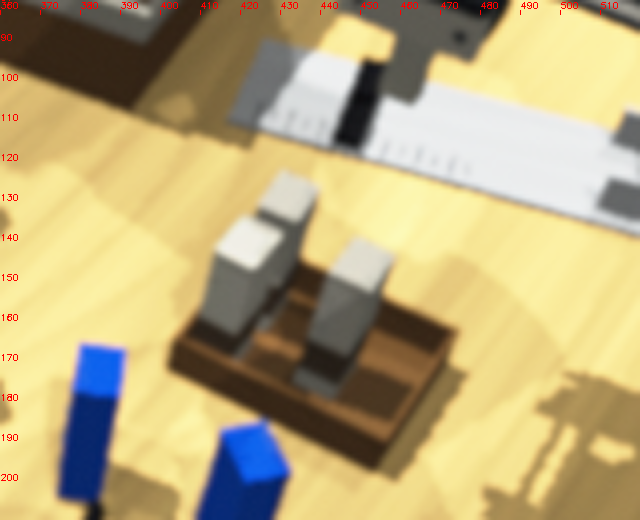

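Request:
{"name": "apply_moves", "arguments": {
  "slide": [
    [0.19,-0.35,0],
    [0.19,-0.35,0],
    [0.19,-0.35,0],
    [0.19,-0.35,0],
    [0.19,-0.35,0],
    [0.19,-0.35,0],
    [0.19,-0.35,0],
    [0.19,-0.35,0]
  ],
  "turn": [
    [0,0,0],
    [0,0,0],
    [0,0,0],
    [0,0,0],
    [0,0,0],
    [0,0,0],
    [0,0,0],
    [0,0,0]
  ],
  "jaw": [0,0,0,0,0,0,0,0]
}}

```text
time_s: 11.65
tcp_pos: [0.5654, -0.0355, 0.2868]
eef_rot: [180.0, 0.1, 2.7]
contact_force: [-0.2, -0.3, -0.1]
gripper_width: 0.0877
```

Request:
{"name": "apply_moves", "arguments": {
  "slide": [
    [0.19,-0.35,0],
    [0.19,-0.35,0],
    [0.19,-0.35,0],
    [0.19,-0.35,0],
    [0,0,0]
  ],
  "turn": [
    [0,0,0],
    [0,0,0],
    [0,0,0],
    [0,0,0],
    [0,0,0.093]
  ],
  "jaw": [0,0,0,0,0]
}}

```text
time_s: 12.15
tcp_pos: [0.6359, 0.11, 0.285]
eef_rot: [179.9, 0.2, -5.2]
contact_force: [-0.5, -1.3, -0.8]
gripper_width: 0.0877
```

Request:
{"name": "apply_moves", "arguments": {
  "slide": [
    [0,0,0],
    [0,0,0],
    [0,0,0],
    [0,0,0],
    [0,0,0],
    [0,0,0],
    [0,0,0],
    [0,0,0]
  ],
  "turn": [
    [0,0,0.093],
    [0,0,0.093],
    [0,0,0.093],
    [0,0,0.093],
    [0,0,0.093],
    [0,0,0.093],
    [0,0,0.093],
    [0,0,0.093]
  ],
  "jaw": [0,0,0,0,0,0,0,0]
}}

```text
time_s: 12.95
tcp_pos: [0.6344, 0.1061, 0.2863]
eef_rot: [179.8, 0.0, -69.6]
contact_force: [0.6, -0.2, -0.7]
gripper_width: 0.0878
```

Request:
{"name": "apply_moves", "arguments": {
  "slide": [
    [0,0,0],
    [0,0,0]
  ],
  "turn": [
    [0,0,0.093],
    [0,0,0]
  ],
  "jaw": [0,0]
}}

```text
time_s: 13.15
tcp_pos: [0.6345, 0.1061, 0.2865]
eef_rot: [179.8, -0.0, -77.4]
contact_force: [0.3, -0.9, -0.3]
gripper_width: 0.0873
```

```bash
python3 d.py .6446 .1051 .21 -77.4;python3 - <<'E'
from plant import r
from h import *
np.set_printoptions(precision=4,suppress=True)
for n,b in (("side",(220,140,380,280)),("top",(200,120,360,270))):
    c=r.capture(n);crop(c,*b,4,f"pics/{n}9.png")
E
```

```text
t 13.15 pos [0.6345 0.1061 0.2865] rot [ 1.7984e+02 -2.0000e-02 -7.7410e+01] w 0.0873 F [ 0.3  -0.87 -0.31]
tool slide mm [ 3.2 -9.6 76.5] turn share -0.0001
```

View pics/side9.png

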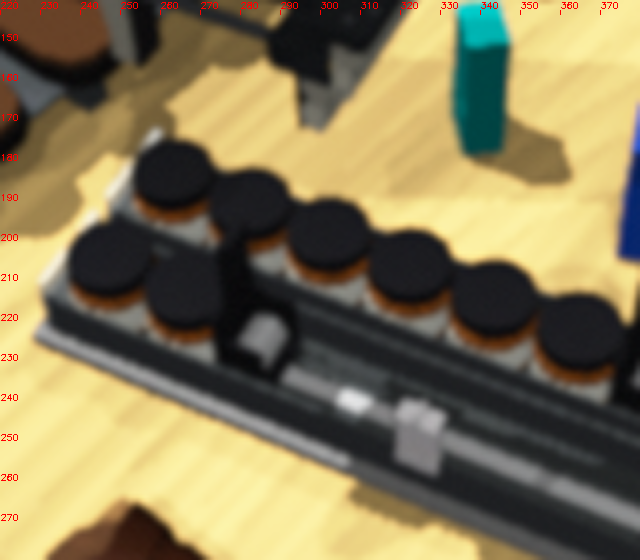

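Request:
{"name": "apply_moves", "arguments": {
  "slide": [
    [0.032,-0.08,0.1],
    [0,0,0.3],
    [0,0,0.4],
    [0,0,0.4],
    [0,0,0.3],
    [0,0,0.12],
    [0,0,0.055],
    [0,0,0]
  ],
  "turn": [
    [0,0,0],
    [0,0,0],
    [0,0,0],
    [0,0,0],
    [0,0,0],
    [0,0,0],
    [0,0,0],
    [0,0,0]
  ],
  "jaw": [0.3,0.3,0.3,0.3,0.3,0.3,0.3,0.3]
}}

```text
time_s: 14.05
tcp_pos: [0.6441, 0.1049, 0.1207]
eef_rot: [-180.0, -0.0, -77.2]
contact_force: [0.1, -0.3, 0.6]
gripper_width: 0.0614
```

```bash
python3 d.py .6446 .1051 .119 -77.4;python3 - <<'E'
from plant import r
from h import *
for n,b in (("side",(200,120,360,260)),("top",(200,120,360,270))):
    c=r.capture(n);crop(c,*b,4,f"pics/{n}10.png")
E
```

```text
t 14.05 pos [0.6441 0.1049 0.1207] rot [-1.7999e+02 -2.0000e-02 -7.7230e+01] w 0.0614 F [ 0.13 -0.25  0.6 ]
tool slide mm [-0.1 -0.5  1.7] turn share 0.002
```

View pics/side10.png

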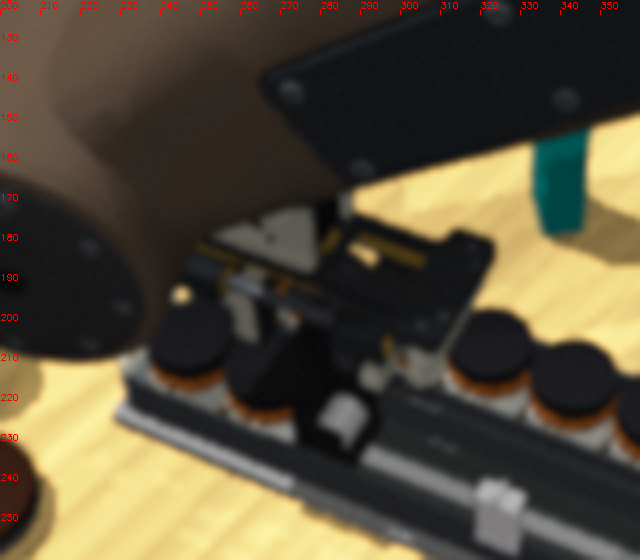

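Request:
{"name": "apply_moves", "arguments": {
  "slide": [
    [0,0.015,0.01],
    [0,0,0],
    [0,0,0],
    [0,0,0],
    [0,0,0],
    [0,0,0],
    [0,0,0],
    [0,0,0]
  ],
  "turn": [
    [0,0,0],
    [0,0,0],
    [0,0,0],
    [0,0,0],
    [0,0,0],
    [0,0,0],
    [0,0,0],
    [0,0,0]
  ],
  "jaw": [0.5,0.7,0.78,0.82,0.84,0.86,0.88,0.9],
  "newtons": 12
}}

```text
time_s: 14.95
tcp_pos: [0.643, 0.1048, 0.1197]
eef_rot: [-179.9, 0.0, -77.3]
contact_force: [4.4, 0.3, -2.5]
gripper_width: 0.0096
```

Request:
{"name": "apply_moves", "arguments": {
  "slide": [
    [0,0,0],
    [0,0,0]
  ],
  "turn": [
    [0,0,0],
    [0,0,0]
  ],
  "jaw": [1,1]
}}

```text
time_s: 15.15
tcp_pos: [0.6426, 0.1047, 0.1197]
eef_rot: [-180.0, 0.0, -77.3]
contact_force: [4.9, -0.3, -2.2]
gripper_width: 0.01
```

Request:
{"name": "apply_moves", "arguments": {
  "slide": [
    [0,0,0],
    [0,0,0],
    [0,0.02,0],
    [0,0.05,0],
    [0,0.1,0],
    [0,0.1,0],
    [0,0.1,0],
    [0,0.1,0]
  ],
  "turn": [
    [0,0,0],
    [0,0,0],
    [0,0,0],
    [0,0,0],
    [0,0,0],
    [0,0,0],
    [0,0,0],
    [0,0,0]
  ],
  "jaw": [1,1,1,1,1,1,1,1],
  "newtons": 35
}}

```text
time_s: 15.95
tcp_pos: [0.5955, 0.0941, 0.1197]
eef_rot: [-180.0, 0.0, -77.3]
contact_force: [5.2, 0.9, -3.4]
gripper_width: 0.0099
```

Request:
{"name": "apply_moves", "arguments": {
  "slide": [
    [0,0.12,0],
    [0,0.12,0],
    [0,0.12,0],
    [0,0.12,0],
    [0,0.12,0],
    [0,0.12,0],
    [0,0.08,0],
    [0,0,0]
  ],
  "turn": [
    [0,0,0],
    [0,0,0],
    [0,0,0],
    [0,0,0],
    [0,0,0],
    [0,0,0],
    [0,0,0],
    [0,0,0]
  ],
  "jaw": [1,1,1,1,1,1,1,1]
}}

```text
time_s: 16.75
tcp_pos: [0.5171, 0.0766, 0.1197]
eef_rot: [-180.0, 0.0, -77.3]
contact_force: [5.1, 3.2, -7.0]
gripper_width: 0.0097
```

Run:
```python
from plant import r
from h import *
s=r.get_state();p=s["tcp_pos"];a=np.deg2rad(12.6);print(p,"lane",p[0]*np.cos(a)+p[1]*np.sin(a),-p[0]*np.sin(a)+p[1]*np.cos(a),s["contact_force"],s["gripper_width"],s["eef_rot"])
for n,b in (("side",(220,140,380,280)),("top",(200,120,360,320))):
    c=r.capture(n);np.savez(n+"11.npz",**c);crop(c,*b,4 if n=="side" else 3,f"pics/{n}11.png")
```

```text
[0.51711471 0.07656347 0.11973957] lane 0.5213627202476049 -0.03808550114725495 [ 5.11967356  3.20646859 -6.96127675] 0.009657827456855254 [-1.79991766e+02  3.46429692e-02 -7.72774790e+01]
```

View pics/side11.png

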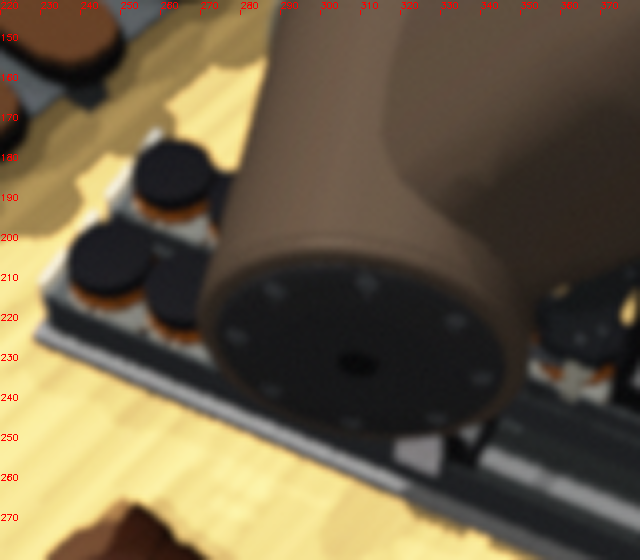

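View pics/top11.png

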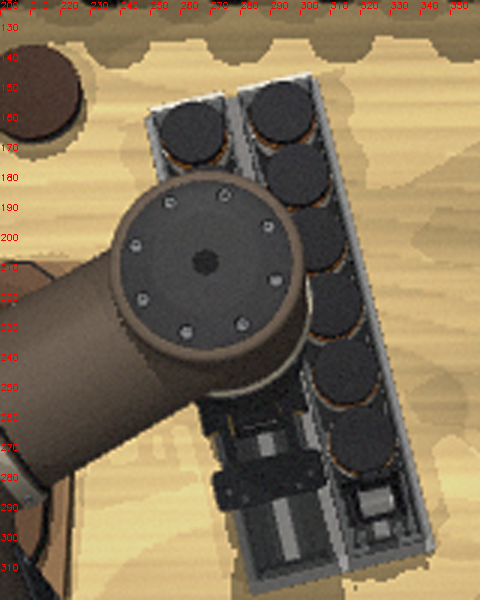

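Run:
```python
from h import *
np.set_printoptions(precision=3,suppress=True,linewidth=200)
th=np.deg2rad(12.6)
crop(load("side11"),315,215,365,275,12,"pics/s12.png")
crop(load("top11"),255,245,310,325,8,"pics/t12.png")
for n in("side0","side11","top0","top11"):
    c=load(n);W=world(c);X=W[...,0]*np.cos(th)+W[...,1]*np.sin(th);Y=-W[...,0]*np.sin(th)+W[...,1]*np.cos(th);Z=W[...,2]
    m=(abs(Y+.038)<.024)&(Z>.025)&(Z<.09)
    for lo,hi in((.40,.56),(.58,.69)):
        k=m&(X>lo)&(X<hi)
        if "0" in n and lo<.5: continue
        if "11" in n and lo>.5: continue
        for zl,zh in((.025,.035),(.035,.045),(.045,.055),(.055,.065),(.065,.075),(.075,.09)):
            q=k&(Z>zl)&(Z<zh)
            if q.sum()>3: print(n,zl,q.sum(),"X",np.percentile(X[q],[2,25,50,75,98]),"Y",np.percentile(Y[q],[2,50,98]),"rows",np.argwhere(q).min(0),np.argwhere(q).max(0))
```

```text
side0 0.025 58 X [0.626 0.628 0.63  0.633 0.67 ] Y [-0.058 -0.039 -0.018] rows [222 271] [236 295]
side0 0.035 48 X [0.581 0.632 0.635 0.649 0.671] Y [-0.058 -0.025 -0.014] rows [219 269] [243 303]
side0 0.045 138 X [0.629 0.636 0.642 0.649 0.671] Y [-0.058 -0.038 -0.014] rows [215 269] [240 303]
side0 0.055 82 X [0.61  0.639 0.65  0.655 0.676] Y [-0.059 -0.025 -0.014] rows [213 266] [238 303]
side0 0.065 151 X [0.63  0.654 0.673 0.682 0.689] Y [-0.057 -0.031 -0.015] rows [204 262] [236 303]
side0 0.075 69 X [0.605 0.651 0.658 0.678 0.688] Y [-0.052 -0.026 -0.015] rows [205 263] [233 303]
side11 0.025 41 X [0.493 0.495 0.496 0.498 0.5  ] Y [-0.059 -0.04  -0.021] rows [245 336] [257 344]
side11 0.035 16 X [0.498 0.499 0.501 0.508 0.51 ] Y [-0.038 -0.015 -0.014] rows [247 330] [256 339]
side11 0.045 15 X [0.497 0.5   0.502 0.505 0.511] Y [-0.032 -0.017 -0.014] rows [247 330] [254 337]
side11 0.055 12 X [0.496 0.498 0.501 0.506 0.511] Y [-0.018 -0.015 -0.014] rows [249 330] [252 336]
top0 0.025 73 X [0.619 0.626 0.63  0.644 0.655] Y [-0.059 -0.043 -0.018] rows [199 266] [220 283]
top0 0.035 23 X [0.628 0.63  0.631 0.655 0.665] Y [-0.059 -0.038 -0.016] rows [196 262] [211 283]
top0 0.045 96 X [0.627 0.633 0.639 0.646 0.669] Y [-0.057 -0.039 -0.017] rows [192 261] [212 283]
top0 0.055 48 X [0.627 0.64  0.648 0.655 0.673] Y [-0.061 -0.036 -0.017] rows [190 261] [211 283]
top0 0.065 144 X [0.635 0.669 0.678 0.684 0.69 ] Y [-0.062 -0.038 -0.016] rows [182 259] [207 283]
top0 0.075 63 X [0.647 0.652 0.659 0.679 0.689] Y [-0.061 -0.041 -0.016] rows [182 259] [200 280]
top11 0.025 34 X [0.415 0.492 0.495 0.496 0.498] Y [-0.056 -0.034 -0.02 ] rows [260 279] [295 301]
```

View pics/s12.png

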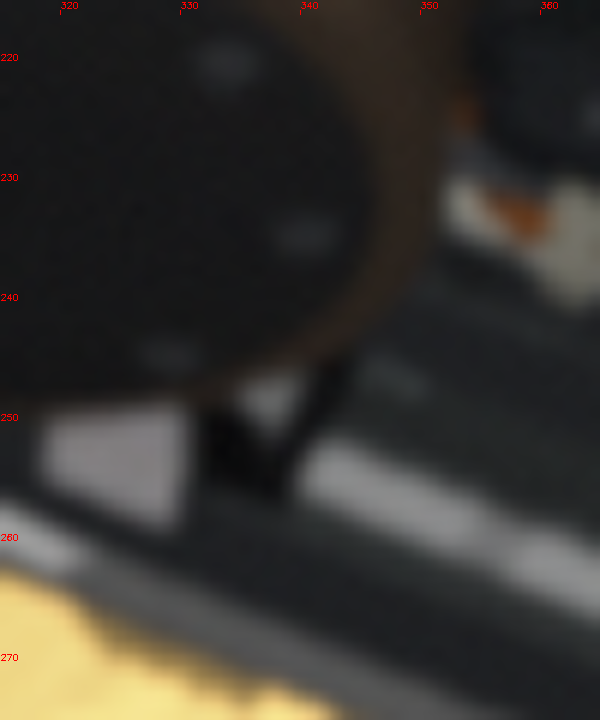

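View pics/t12.png

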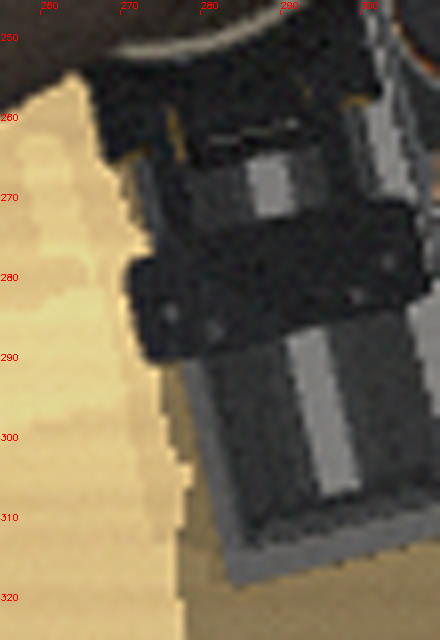

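Run:
```python
from h import *
np.set_printoptions(precision=4,suppress=True,linewidth=200)
th=np.deg2rad(12.6)
for n,(lo,hi) in {"side0":(.615,.64),"side11":(.482,.506),"top0":(.615,.64),"top11":(.482,.506)}.items():
    c=load(n);W=world(c);X=W[...,0]*np.cos(th)+W[...,1]*np.sin(th);Y=-W[...,0]*np.sin(th)+W[...,1]*np.cos(th);Z=W[...,2]
    m=(Y>-.056)&(Y<-.02)&(X>lo)&(X<hi)
    for zl,zh in((.021,.025),(.025,.029),(.029,.033),(.033,.037)):
        q=m&(Z>zl)&(Z<zh); print(n,zl,q.sum(),X[q].mean() if q.any() else None,Y[q].mean() if q.any() else None)
    q=m&(Z>.023)&(Z<.033);A=np.c_[np.ones(q.sum()),Z[q]-.028,Y[q]+.038];print("  fit",np.linalg.lstsq(A,X[q],rcond=None)[0],X[q].std())
```

```text
side0 0.021 24 0.6224765599603507 -0.04357379596091462
side0 0.025 35 0.6299723483423525 -0.04047364435453501
side0 0.029 12 0.6297184953717351 -0.03430676127297289
side0 0.033 2 0.6332404608668271 -0.05497145354752795
  fit [ 0.6299  0.0364 -0.0659] 0.002988557136053976
side11 0.021 19 0.4912397159462679 -0.04268340621206439
side11 0.025 31 0.4966728171518808 -0.03747779512760115
side11 0.029 6 0.4964723538733615 -0.036533041967861946
side11 0.033 0 None None
  fit [ 0.4968  0.2243 -0.0239] 0.0024708763711986806
top0 0.021 31 0.6255966910847836 -0.03484629755637005
top0 0.025 29 0.6282239686425347 -0.03776425869435866
top0 0.029 9 0.6279572066997052 -0.03937367338520589
top0 0.033 1 0.6292868399315596 -0.05009708193221443
  fit [ 0.6281 -0.1321  0.0221] 0.0044701706650897835
top11 0.021 22 0.49109033515425954 -0.03730390041531248
top11 0.025 20 0.4943443842670353 -0.03709619872442421
top11 0.029 8 0.494588171412932 -0.03598292912793883
top11 0.033 1 0.49645792644909104 -0.04507610387125266
  fit [ 0.4943  0.2713 -0.0201] 0.0029190281146778563
```

Run:
```python
from h import *
np.set_printoptions(precision=4,suppress=True,linewidth=200)
th=np.deg2rad(12.6)
for n in("side0","top0"):
    c=load(n);W=world(c);X=W[...,0]*np.cos(th)+W[...,1]*np.sin(th);Y=-W[...,0]*np.sin(th)+W[...,1]*np.cos(th);Z=W[...,2]
    m=((Z>.066)&(Z<.080)&(X>.665)&(X<.80)&(Y>-.075)&(Y<0)).astype(np.uint8)
    for it in range(1):
        r=ray(c,np.argwhere(m>0)[:,::-1],.073); rx=r[:,0]*np.cos(th)+r[:,1]*np.sin(th);ry=-r[:,0]*np.sin(th)+r[:,1]*np.cos(th)
        for lo,hi in((.714,.80),(.665,.709)):
            k=(rx>lo)&(rx<hi); p=np.c_[rx[k],ry[k]]
            (cx,cy),R=cv2.minEnclosingCircle(p.astype(np.float32)); print(n,"n",k.sum(),"minmax",p.min(0),p.max(0),"circ",cx,cy,R)
        h,e=np.histogram(rx,np.arange(.66,.8,.004));print(list(zip(e.round(3).tolist(),h.tolist())))
```

```text
side0 n 343 minmax [ 0.714  -0.0629] [ 0.772  -0.0046] circ 0.7459151148796082 -0.03572487831115723 0.03274822607636452
side0 n 276 minmax [ 0.6664 -0.0623] [ 0.709  -0.0054] circ 0.688930332660675 -0.03392244502902031 0.02907923422753811
[(0.66, 0), (0.664, 7), (0.668, 15), (0.672, 21), (0.676, 24), (0.68, 28), (0.684, 31), (0.688, 33), (0.692, 30), (0.696, 29), (0.7, 27), (0.704, 25), (0.708, 18), (0.712, 12), (0.716, 8), (0.72, 18), (0.724, 24), (0.728, 26), (0.732, 29), (0.736, 29), (0.74, 35), (0.744, 29), (0.748, 28), (0.752, 29), (0.756, 27), (0.76, 24), (0.764, 17), (0.768, 15), (0.772, 0), (0.776, 0), (0.78, 0), (0.784, 0), (0.788, 0), (0.792, 0)]
top0 n 359 minmax [ 0.7145 -0.0653] [ 0.7704 -0.0136] circ 0.7438495755195618 -0.040852971374988556 0.0294661782681942
top0 n 286 minmax [ 0.6663 -0.066 ] [ 0.7089 -0.0134] circ 0.686152994632721 -0.039677903056144714 0.02717321366071701
[(0.66, 1), (0.664, 3), (0.668, 13), (0.672, 16), (0.676, 32), (0.68, 34), (0.684, 34), (0.688, 34), (0.692, 33), (0.696, 30), (0.7, 28), (0.704, 24), (0.708, 18), (0.712, 6), (0.716, 15), (0.72, 23), (0.724, 27), (0.728, 31), (0.732, 31), (0.736, 32), (0.74, 32), (0.744, 32), (0.748, 31), (0.752, 31), (0.756, 26), (0.76, 24), (0.764, 16), (0.768, 4), (0.772, 0), (0.776, 0), (0.78, 0), (0.784, 0), (0.788, 0), (0.792, 0)]
```

Request:
{"name": "apply_moves", "arguments": {
  "slide": [
    [0,0.02,0.003],
    [0,0.02,0.002],
    [-0.003,0.015,0],
    [0,0,0],
    [0,0,0]
  ],
  "turn": [
    [0,0,0],
    [0,0,0],
    [0,0,0],
    [0,0,0],
    [0,0,0]
  ],
  "jaw": [1,1,1,1,1]
}}

```text
time_s: 17.35
tcp_pos: [0.5136, 0.0759, 0.1197]
eef_rot: [-179.9, -0.0, -77.3]
contact_force: [5.1, 1.1, -1.7]
gripper_width: 0.0097
```

```bash
cat > m.py <<'E'
from plant import r
from h import *
import sys
k=sys.argv[1]
th=np.deg2rad(12.6)
s=r.get_state();p=s["tcp_pos"];print(p,"lane",p[0]*np.cos(th)+p[1]*np.sin(th),s["contact_force"].round(2),s["gripper_width"])
acc={"side":[],"top":[]}
for i in range(3):
  for n,ref in(("side",.6299),("top",.6281)):
    c=r.capture(n)
    if i==0: crop(c,*((300,200,380,280) if n=="side" else (245,235,315,325)),6,f"pics/{n}{k}.png")
    W=world(c);X=W[...,0]*np.cos(th)+W[...,1]*np.sin(th);Y=-W[...,0]*np.sin(th)+W[...,1]*np.cos(th);Z=W[...,2]
    lo=.482 if k=="x" else .474
    q=(Y>-.056)&(Y<-.02)&(X>lo)&(X<lo+.026)&(Z>.025)&(Z<.033); acc[n].append((round(ref-X[q].mean(),4),q.sum()))
print(acc)
E
python3 m.py 13
```

```text
[0.51362997 0.07585911 0.11965304] lane 0.5178082464174543 [ 5.06  1.14 -1.74] 0.00970250933397924
{'side': [(np.float64(0.1369), np.int64(31)), (np.float64(0.1368), np.int64(30)), (np.float64(0.137), np.int64(32))], 'top': [(np.float64(0.1382), np.int64(30)), (np.float64(0.1386), np.int64(26)), (np.float64(0.1382), np.int64(26))]}
```

Request:
{"name": "apply_moves", "arguments": {
  "slide": [
    [0,0.015,0],
    [0,0,0],
    [0,0,0],
    [0,0,0],
    [0,0,0]
  ],
  "turn": [
    [0,0,0],
    [0,0,0],
    [0,0,0],
    [0,0,0],
    [0,0,0]
  ],
  "jaw": [1,1,1,1,1]
}}

```text
time_s: 18.15
tcp_pos: [0.5122, 0.0756, 0.1197]
eef_rot: [-179.9, -0.0, -77.3]
contact_force: [4.9, 1.2, -0.8]
gripper_width: 0.0097
```

```bash
python3 m.py 14
```

```text
[0.51220835 0.07555426 0.11967614] lane 0.5163543696868326 [ 4.88  1.23 -0.84] 0.00966297376266497
{'side': [(np.float64(0.138), np.int64(27)), (np.float64(0.1391), np.int64(29)), (np.float64(0.1381), np.int64(29))], 'top': [(np.float64(0.1393), np.int64(30)), (np.float64(0.1399), np.int64(29)), (np.float64(0.1398), np.int64(30))]}
```

Run:
```python
from plant import r
from h import *
np.set_printoptions(precision=3,suppress=True,linewidth=220)
th=np.deg2rad(12.6)
for n in("side","top"):
    c=r.capture(n);np.savez(n+"15.npz",**c)
    for k,lo,hi in((n+"0",.60,.645),(n+"15",.46,.506)):
        c=load(k);g=cv2.cvtColor(c["pixels"],cv2.COLOR_BGR2GRAY).astype(np.float32)
        xs=np.arange(lo,hi,.0005)
        for z in(.019,):
          prof=0
          off=-.035 if n=="side" else -.0395
          for y in np.arange(-.003,.0031,.001)+off:
            P=np.c_[xs*np.cos(th)-y*np.sin(th),xs*np.sin(th)+y*np.cos(th),np.full(len(xs),z)]
            uv=proj(c,P).astype(np.float32);prof=prof+cv2.remap(g,uv[:,:1],uv[:,1:],cv2.INTER_LINEAR)[:,0]/7
          print(k,"x0",lo,prof[::4].astype(int))
          # strongest falling edge by gradient
          gr=np.gradient(cv2.GaussianBlur(prof[:,None],(1,9),0)[:,0]);i=np.argmin(gr);print("  edge",xs[i])
          for lv in(.5,):
            a,b=prof[max(0,i-16):i].max(),prof[i:i+16].min();t=(a+b)/2;j=np.where((prof[:-1]>=t)&(prof[1:]<t))[0];print("  half",xs[j],a,b)
```

```text
side0 x0 0.6 [112 113 114 114 114 114 114 114 115 115 115 111 102  83  56  32  19  17  22  28  31  28  21]
  edge 0.627499999999997
  half [0.627] 115.54073 17.131975
side15 x0 0.46 [114 120 122 122 122 122 122 122 123 122 121 120 115 103  79  50  27  19  19  20  18  14  12]
  edge 0.48900000000000005
  half [0.489] 120.95843 18.965122
top0 x0 0.6 [205 155 112 109 110 111 113 111 111 111 112 113  71  30  18  22  32  62  93  99 100 104 112]
  edge 0.6019999999999998
  half [0.601] 205.95146 109.41281
top15 x0 0.46 [ 31  32  37  77 114 123 122 122 121 121 122 124 124  78  39  30  39  37  29  32  35  35  29]
  edge 0.48600000000000004
  half [0.486] 126.24484 30.354073
```

Request:
{"name": "apply_moves", "arguments": {
  "slide": [
    [0,0.012,0],
    [0,0,0],
    [0,0,0],
    [0,0,0],
    [0,0,0]
  ],
  "turn": [
    [0,0,0],
    [0,0,0],
    [0,0,0],
    [0,0,0],
    [0,0,0]
  ],
  "jaw": [1,1,1,1,1]
}}

```text
time_s: 19.05
tcp_pos: [0.5111, 0.0753, 0.1197]
eef_rot: [-179.9, -0.0, -77.3]
contact_force: [4.8, 2.1, -0.1]
gripper_width: 0.0099
```

```bash
python3 m.py 16
python3 - <<'E'
from plant import r
from h import *
th=np.deg2rad(12.6)
for n,ref in(("side",.627),("top",.6243)):
    c=r.capture(n);cv2.imwrite(f"pics/{n}17.png",c["pixels"]);g=cv2.cvtColor(c["pixels"],cv2.COLOR_BGR2GRAY).astype(np.float32)
    xs=np.arange(.472,.5,.0005);prof=0;off=-.035 if n=="side" else -.0395
    for y in np.arange(-.003,.0031,.001)+off:
        P=np.c_[xs*np.cos(th)-y*np.sin(th),xs*np.sin(th)+y*np.cos(th),np.full(len(xs),.019)]
        uv=proj(c,P).astype(np.float32);prof=prof+cv2.remap(g,uv[:,:1],uv[:,1:],cv2.INTER_LINEAR)[:,0]/7
    t=70;j=np.where((prof[:-1]>=t)&(prof[1:]<t))[0];print(n,"draw",ref-xs[j])
    W=world(c)
    if n=="side":
        m=(W[...,2]>.105)&(W[...,2]<.125)&(W[...,1]<-.25)&(W[...,1]>-.45)&(W[...,0]<.56)&(W[...,0]>.36)
        k,l,st,ce=cv2.connectedComponentsWithStats(m.astype(np.uint8))
        for i in range(1,k):
            if st[i,4]>20: print("carton top",st[i],np.median(W[l==i],0))
E
```

```text
[0.51106963 0.07531874 0.11968571] lane 0.515191688141928 [ 4.84  2.08 -0.07] 0.009901014640724288
{'side': [(np.float64(0.1398), np.int64(28)), (np.float64(0.1398), np.int64(26)), (np.float64(0.14), np.int64(23))], 'top': [(np.float64(0.1415), np.int64(28)), (np.float64(0.1406), np.int64(29)), (np.float64(0.1405), np.int64(27))]}
side draw [0.14]
top draw [0.1398]
```

View pics/side17.png

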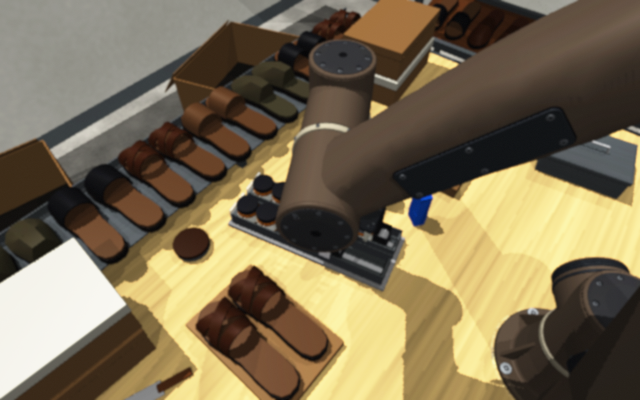

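View pics/top17.png

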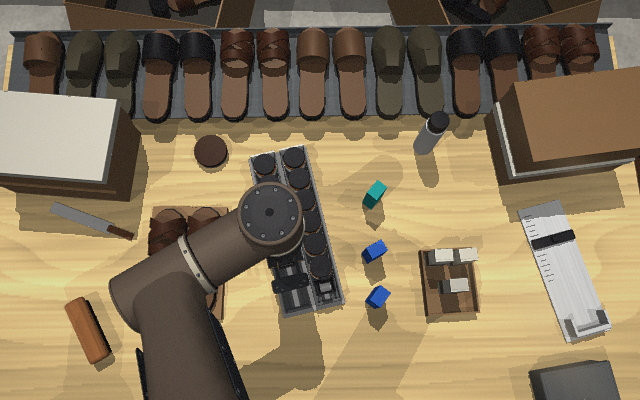

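```bash
python3 -c "
from plant import r
s=r.get_state();print(s['time_s'],s['gripper_width'],s['qd'].round(2));print(r.close_job())"
```

```text
19.45 0.01015912943361788 [ 0.08  0.03  0.06  0.12  0.   -0.05]
the job is handed in; nothing more can be done
None
```

I took the stray carton out with a 10 N grip and stood it upright in the middle of the tray, touching down at about 5 N. I then gripped the pusher's tab at up to 35 N, drew it back, and handed the job in at 19.5 s with the tab still held.

**Pusher position:** at rest, both cameras put the face 139 mm ahead of the clip's ridge, with about ±1 mm of uncertainty. The last camera readings of the draw were 139.8–140.0 mm from the image edges and 139.8–141.5 mm from depth. So the face is level with the ridge to about 1–2 mm.

**Disagreement:** the arm's own position reading put the face about 2 mm short of the ridge. That is about the size of the camera calibration error. I trusted the camera measurement, because it compares the pusher and the clip in the same view.

**Everything else:**
- **Tray:** in the last top picture the moved carton and the two stock cartons stand in the tray.
- **Jars and sandals:** jar 1 and the part of the sandals I could see look unmoved. The arm hid jar 2 and the rest of the sandals in that picture.
- **Not confirmed:** the side-camera check of the carton tops found nothing, because the arm blocked the view of the tray.

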